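# Sort marked pressure sensors by cap colour

## Robot

A 7-joint arm with a two-finger parallel gripper is mounted at the origin on the work surface. World frame = base frame: x ahead of the robot, y to its left, z up, the work surface at z = 0. Lengths are in m, angles in rad, forces in N, time in s.
With the tool pointing down it reaches from about 0.4 to 0.85 m from the base axis. Payload 10.4 kg.
Tool frame: the origin (TCP) lies at the very end of the fingers, on their centre line; the grasp point (between the pads) lies 19 mm behind it (manip.grip_point_offset is the distance from the TCP to the grasp point, in m); z points along the fingers, y is the line along which they close (so a half turn about z gives the same grasp; the last joint's range is limited). The gripper opens to 85 mm and grips with 20 to 120 N. Pads are 22 mm wide; open, the fingers measure 114 mm over their backs; the gripper's body (76 mm by 85 mm) begins 54 mm behind the grasp point. The pads swing forward as they close: fully open they stand 13 mm farther back than shut.
Start: joints at [-1.37, 0.332, -0.065, 1.46, 0.022, 1.35, -0.088], TCP at [0.139, 0.609, 0.231] pointing down, gripper open.
Joint ranges: [-2.6, 2.6], [-0.5, 2.12], [-1.47, 1.34], [0.16, 2.42], [-1.27, 4.41], [0.06, 2.06], [-2.6, 2.6]. Speed limits (rad/s): [2.22, 2.22, 2.79, 2.79, 3.14, 3.14, 3.14].

## Interface

Orientations are given as a unit quaternion [x, y, z, w].
In Python, from workcell import manip gives the robot as it stands. The module is installed in compiled form; this text tells all that it offers.
- The arm moves only by the tool step_arm, never from a script. Its argument "moves" is a list of rows, each a list of 7 numbers: the closure, from 0 (fully open) to 1 (shut), then the shift along the world's x, y, z in mm, then the turn, a rotation vector about the world's x, y, z in rad. In form: [[grip, tx, ty, tz, ax, ay, az], ...]. A call has 1 to 10 rows; each row is the pose to reach, as a shift and turn from the pose commanded when the call began; what a row does not reach only later rows make up. A row lasts 1/10 s, in which the tool goes at most 50 mm and 8.59 degrees, less where a joint would pass 70% of its speed; a pose out of reach is approached as far as the arm can. A call with a gripper value outside its range is refused whole. The fingers move at their own pace and stop on an object; "grip_force" is the grip in N (left out, the last holds). Time passes only in rows, so rows that repeat a pose let the fingers close. It gives the time, the measured TCP pose, the force, the opening and the grip force at its end, in the units of the state.
- manip.get_obs(): the state, without advancing time (a new reading comes with each control period).
- manip.camera(name): name is "scene" or "top"; returns a dict with "image" (400x640x3 uint8, blue, green, red), "K" (3x3 intrinsics, pixels), "rvec" (rotation vector, rad) and "tvec" (3), from world to camera coordinates, as OpenCV has them. Camera axes: x right, y down, z forward; pixel columns grow to the right and rows downward; lengths in m; the calibration is good to about 2 mm. A picture is of the moment at which its call begins. There is no depth.
- manip.hand_in(): hands the job in; it is judged then, once.
The state is a dict: "clock": time; "joint_pos": joint angles; "joint_velocities": joint speeds; "tau": joint torques, N m; "position": TCP position; "ee_rot": TCP orientation; "ft_force": force on the tool from outside, world axes, zero at the start; "torque": the same for the moment, N m; "grip_width": opening from 0.0 (shut) to 1.0 (fully open); "grasp_force": force on a finger pad.
Only numpy, scipy, OpenCV 4.12 (cv2) and the standard library are available. Lean on these libraries where they do the work, as an engineer would, in place of code of your own. Each camera call takes 0.05 s, during which the arm holds its last target. There are 200 camera calls.

## Task

Four freshly marked pressure sensors with red, yellow and white caps stand mixed on the light blue rack: stand each one upright on the floor of the bin of its cap's colour, setting it down gently without dropping it or letting any sensor fall over. Leave the black-capped sensors on the rack and the two sensors already in the bins where they are, do not touch the dial-gauge stand, and do not disturb the mug, tape roll, screwdriver or caliper.

Things in the scene. Friction and masses are not known exactly. Their poses are not given: they have to be found in the camera images.
- red_1: A pressure sensor standing upright, turned steel with a red cap, 74 mm tall, 90 g. Foot 28 mm diameter, 12 mm high; above it a 24 mm diameter cylinder (steel from 12 to 40 mm, red cap from 40 to 66 mm), then a 16 mm tip to 74 mm. Origin: centre of the underside; z is its axis, up. Starts on the rack; to be sorted.
- red_2: A pressure sensor standing upright, turned steel with a red cap, 74 mm tall, 90 g. Foot 28 mm diameter, 12 mm high; above it a 24 mm diameter cylinder (steel from 12 to 40 mm, red cap from 40 to 66 mm), then a 16 mm tip to 74 mm. Origin: centre of the underside; z is its axis, up. Starts on the rack; to be sorted.
- yellow_1: A pressure sensor standing upright, turned steel with a yellow cap, 74 mm tall, 90 g. Foot 28 mm diameter, 12 mm high; above it a 24 mm diameter cylinder (steel from 12 to 40 mm, yellow cap from 40 to 66 mm), then a 16 mm tip to 74 mm. Origin: centre of the underside; z is its axis, up. Starts on the rack; to be sorted.
- white_1: A pressure sensor standing upright, turned steel with a white cap, 74 mm tall, 90 g. Foot 28 mm diameter, 12 mm high; above it a 24 mm diameter cylinder (steel from 12 to 40 mm, white cap from 40 to 66 mm), then a 16 mm tip to 74 mm. Origin: centre of the underside; z is its axis, up. Starts on the rack; to be sorted.
- black_1: A pressure sensor standing upright, turned steel with a black cap, 74 mm tall, 90 g. Foot 28 mm diameter, 12 mm high; above it a 24 mm diameter cylinder (steel from 12 to 40 mm, black cap from 40 to 66 mm), then a 16 mm tip to 74 mm. Origin: centre of the underside; z is its axis, up. Stands among the others on the rack and stays there.
- black_2: A pressure sensor standing upright, turned steel with a black cap, 74 mm tall, 90 g. Foot 28 mm diameter, 12 mm high; above it a 24 mm diameter cylinder (steel from 12 to 40 mm, black cap from 40 to 66 mm), then a 16 mm tip to 74 mm. Origin: centre of the underside; z is its axis, up. Stands among the others on the rack and stays there.
- black_3: A pressure sensor standing upright, turned steel with a black cap, 74 mm tall, 90 g. Foot 28 mm diameter, 12 mm high; above it a 24 mm diameter cylinder (steel from 12 to 40 mm, black cap from 40 to 66 mm), then a 16 mm tip to 74 mm. Origin: centre of the underside; z is its axis, up. Stands among the others on the rack and stays there.
- yellow_0: A pressure sensor standing upright, turned steel with a yellow cap, 74 mm tall, 90 g. Foot 28 mm diameter, 12 mm high; above it a 24 mm diameter cylinder (steel from 12 to 40 mm, yellow cap from 40 to 66 mm), then a 16 mm tip to 74 mm. Origin: centre of the underside; z is its axis, up. Already stands in the yellow bin, near one end of it, and stays there.
- white_0: A pressure sensor standing upright, turned steel with a white cap, 74 mm tall, 90 g. Foot 28 mm diameter, 12 mm high; above it a 24 mm diameter cylinder (steel from 12 to 40 mm, white cap from 40 to 66 mm), then a 16 mm tip to 74 mm. Origin: centre of the underside; z is its axis, up. Already stands in the white bin, near one end of it, and stays there.
- bin_red: The red plastic bin, an open-topped box fixed to the bench: 110 mm along its x, 130 mm along its y, 40 mm high outside, walls and floor 4 mm thick. Origin: centre of its underside (inner floor 4 mm above it).
- bin_red_in (a point): Centre of the inner floor of the red bin (the floor measures 102 mm along x and 122 mm along y); axes as the bin.
- bin_yellow: The yellow plastic bin, an open-topped box fixed to the bench: 110 mm along its x, 130 mm along its y, 40 mm high outside, walls and floor 4 mm thick. Origin: centre of its underside (inner floor 4 mm above it).
- bin_yellow_in (a point): Centre of the inner floor of the yellow bin (the floor measures 102 mm along x and 122 mm along y); axes as the bin.
- bin_white: The white plastic bin, an open-topped box fixed to the bench: 110 mm along its x, 130 mm along its y, 40 mm high outside, walls and floor 4 mm thick. Origin: centre of its underside (inner floor 4 mm above it).
- bin_white_in (a point): Centre of the inner floor of the white bin (the floor measures 102 mm along x and 122 mm along y); axes as the bin.
- rack: Light blue perforated rack, fixed to the bench, on which seven sensors stand: flat deck 138 mm along its x, 198 mm along its y, top 35 mm above the bench; its holes are only a pattern. Origin: centre of its underside. Sensors stand about 44 mm apart along its x and 74 mm along its y (each a few mm off): fingers fit between them along y.
- gauge_stand: Dial-gauge stand, fixed to the bench between the bins: black steel base 62 x 56 x 32 mm, upright 12 mm diameter post to 170 mm height, a clamp and a 44 mm wide dial (centre 135 mm high, 40 mm from the post along its +x) with a stem below it. It fits in a circle of radius 65 mm. Origin: centre of the base's underside, under the post. Not to be touched.
- mug: Blue mug, 76 mm diameter, 90 mm tall, with a handle; bystander. Origin: centre of its underside.
- tape_roll: Roll of brown tape lying flat, 84 mm diameter, 24 mm high; bystander. Origin: centre of its underside.
- screwdriver: Screwdriver lying on the bench; bystander. Lies along its x axis, handle to -x.
- caliper: Steel caliper lying flat on the bench, about 200 x 60 x 8 mm; bystander. Lies along its x axis.
There are look-alikes about, which are no part of the job. Of the things that look like the bin_white, take the one that is farthest to the robot's right at the start.

How it is judged:
By the outcome, as a careful person would: the job done as asked, in the order asked, and still so for the second after the job is handed in, with the robot touching nothing.
It also fails if it takes over 72 s, if anything falls off the work surface, if the arm or the gripper's body presses on something with over 40 N, if the wrist force passes 120 N, or if a joint passes its speed limit or range.

## Working session

There is one attempt and no reset: what is moved stays moved. The work goes in short steps, Python scripts to look and compute and a tool call to move; the robot and the scene stay as the last step left them, time stands still between calls to the robot, and variables do not carry over. Pictures are saved under pics/ and viewed, at most 10 in all, crops included, and the job is handed in when it is done.

Besides the shell and the picture viewer there is one more tool, called after "Request:" by a JSON object that holds its "name" and its "arguments". step_arm: Moves the arm, as the interface text tells. Its arguments: {"type":"object","properties":{"moves":{"type":"array","items":{"type":"array","items":{"type":"number"}}},"grip_force":{"type":"number"}},"required":["moves"]}

```bash
mkdir -p pics
cat > h.py <<'E'
import numpy as np, cv2
from workcell import manip
def cam(n):
    c=manip.camera(n); c['R']=cv2.Rodrigues(np.array(c['rvec'],float))[0]; c['t']=np.array(c['tvec'],float).ravel(); c['K']=np.array(c['K']); return c
def ray(c,uv,z):
    d=c['R'].T@np.linalg.inv(c['K'])@np.array([uv[0],uv[1],1.]); o=-c['R'].T@c['t']
    return o+d*(z-o[2])/d[2]
def proj(c,p): 
    q=c['K']@(c['R']@np.array(p,float)+c['t']); return q[:2]/q[2]
E
python3 - <<'E'
from h import *
for n in('top','scene'):
    c=cam(n); cv2.imwrite(f'pics/{n}1.png',c['image']); print(n,-c['R'].T@c['t'],c['K'][0,0],c['R'][2])
o=manip.get_obs(); print(o['position'],o['ee_rot'],o['clock'],o['grip_width'],manip.grip_point_offset)
E
```

```text
top [0.33233402 0.12008084 1.29658584] 459.5395999816173 [ 0.12348963 -0.0140973  -0.99224572]
scene [1.03465966 1.11567133 0.76524205] 506.67645291918456 [-0.40010418 -0.74571743 -0.53274962]
[0.13864131 0.60906959 0.23059005] [ 1.11687233e-01  9.93743188e-01 -6.58497001e-04 -6.14953824e-05] 0.1 0.9970683605071536 0.0187
```

View pics/top1.png

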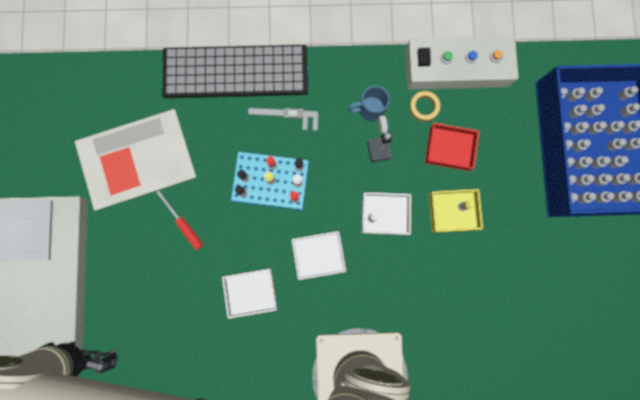

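View pics/scene1.png

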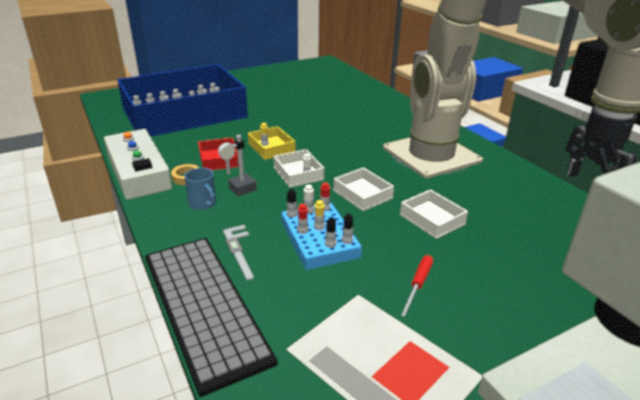

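The top view shows the rack at about (270,180). Its caps are red (271,161) and (294,197), yellow (269,178), white (297,180), and black (299,163), (242,175) and (240,190).

The white bin candidates are (386,213), (319,255) and (249,293). I choose (386,213) because it is farthest right, and it also holds white_0. The other red and yellow things are yellow_0 in the yellow bin (464,206), the red paper (120,170), the screwdriver and the sensors in the blue crate. None of these are the sensors to sort.

The gauge stand is at (379,150).

```bash
cat > m.py <<'E'
from h import *
def blobs(m,amin=6):
    n,l,s,ce=cv2.connectedComponentsWithStats(m.astype(np.uint8)); return [(ce[i],s[i]) for i in range(1,n) if s[i][4]>=amin]
if __name__=='__main__':
    t=cam('top'); s=cam('scene')
    for nm,c,roi in(('top',t,(145,215,225,315)),('scene',s,(175,265,275,365))):
        hsv=cv2.cvtColor(c['image'],cv2.COLOR_BGR2HSV); H,S,V=[hsv[...,i].astype(int) for i in range(3)]
        M={'red':((H<8)|(H>172))&(S>120)&(V>90),'yel':(H>18)&(H<34)&(S>100)&(V>110),'whi':(S<40)&(V>195),'blk':(V<60)}
        R=np.zeros(H.shape,bool); R[roi[0]:roi[1],roi[2]:roi[3]]=1
        for k,m in M.items():
            for ce,st in blobs(m&R): print(nm,k,ce.round(1),st, ray(c,ce,.035+.06).round(4)[:2])
    # boxes
    hsv=cv2.cvtColor(t['image'],cv2.COLOR_BGR2HSV); H,S,V=[hsv[...,i].astype(int) for i in range(3)]
    for k,m,roi,z in(('rack',(H>90)&(H<108)&(S>60)&(V>130),(145,215,225,315),.035),('bred',((H<8)|(H>172))&(S>120),(115,175,415,490),.04),('byel',(H>18)&(H<34)&(S>90),(180,240,420,490),.04),('bwhi',(S<50)&(V>120),(185,240,355,415),.04)):
        R=np.zeros(H.shape,bool); R[roi[0]:roi[1],roi[2]:roi[3]]=1
        y,x=np.nonzero(m&R)
        P=np.array([ray(t,(a,b),z)[:2] for a,b in zip(x,y)])
        r=cv2.minAreaRect((P*1000).astype(np.float32)); print(k,r)
    g=ray(t,(380,150),.032); print('gauge base',g)
    a=cv2.resize(t['image'][140:220,225:325],None,fx=6,fy=6,interpolation=cv2.INTER_CUBIC)
    b=cv2.resize(t['image'][140:240,355:490],None,fx=4.4,fy=4.8,interpolation=cv2.INTER_CUBIC)
    cv2.imwrite('pics/crop.png',cv2.resize(np.hstack([cv2.resize(a,(600,480)),b[:, :]]),(800,320)))
E
python3 m.py
```

```text
top red [270.2 160.8] [266 156   9  10  51] [0.584  0.2243]
top red [294.  195.5] [291 192   7   8  50] [0.4892 0.1631]
top yel [269.  177.1] [266 173   7   9  45] [0.5401 0.2281]
top whi [296.9 178.6] [293 175   9   8  60] [0.5342 0.1546]
top blk [298.7 164.2] [297 161   5   6  18] [0.5729 0.149 ]
top blk [242.1 174.9] [240 172   6   6  24] [0.5477 0.2992]
top blk [240.  190.5] [237 187   7   7  24] [0.5062 0.3051]
scene red [324.7 189.6] [321 183   9  14 105] [0.4934 0.1692]
scene red [302.2 210.9] [298 203   9  16 114] [0.5872 0.2287]
scene yel [319.3 207.3] [315 200  10  16 123] [0.544  0.2339]
scene whi [355.8 186.6] [335 178  30  21 266] [0.4157 0.1929]
scene whi [308.1 188.6] [304 185   9   8  52] [0.5282 0.1457]
scene blk [291.1 195.8] [287 189   9  14 101] [0.5815 0.1569]
scene blk [348.3 221. ] [344 214   9  15 106] [0.5122 0.3145]
scene blk [331.  225.3] [328 219   7  13  84] [0.5558 0.3109]
rack ((542.5084228515625, 231.7504119873047), (202.52566528320312, 142.7933807373047), 81.39163970947266)
bred ((623.6732177734375, -280.52386474609375), (135.54627990722656, 117.86833953857422), 78.03263092041016)
byel ((443.88751220703125, -278.9566650390625), (112.81748962402344, 138.12576293945312), 1.612767219543457)
bwhi ((441.20953369140625, -87.49625396728516), (136.9052734375, 116.3907241821289), 86.25823211669922)
gauge base [ 0.62021582 -0.07912446  0.032     ]
```

View pics/crop.png

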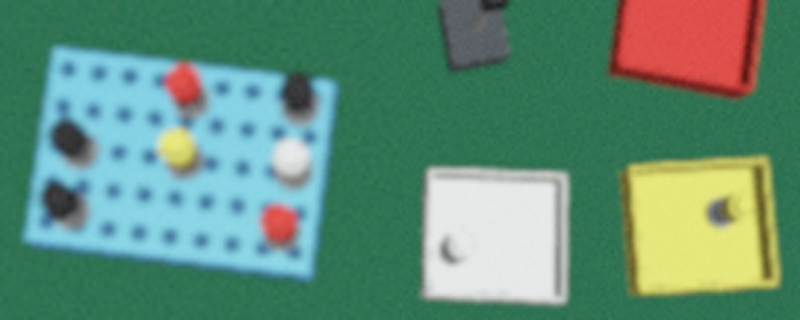

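The crop confirms the choices. White_1 is the white cap at rack pixel (297,179). The chosen white bin holds white_0 at its left end, and the yellow bin holds yellow_0 at its right end. I'll start with white_1, first moving above it.

Request:
{"name": "step_arm", "arguments": {"moves": [[0.4,395,-454,-50,0,0,0.075],[0.4,395,-454,-50,0,0,0.075],[0.4,395,-454,-50,0,0,0.075],[0.4,395,-454,-50,0,0,0.075],[0.4,395,-454,-50,0,0,0.075],[0.4,395,-454,-50,0,0,0.075],[0.4,395,-454,-50,0,0,0.075],[0.4,395,-454,-50,0,0,0.075],[0.4,395,-454,-50,0,0,0.075],[0.4,395,-454,-50,0,0,0.075]], "grip_force": 30}}

```text
clock: 1.2
position: [0.4667, 0.2317, 0.1899]
ee_rot: [0.074, 0.997, 0.0, 0.0]
ft_force: [0.8, -0.1, 0.1]
grip_width: 0.6
grasp_force: 0.0
```

Run:
```python
from h import *
t=cam('top'); 
for p in((467,205),(373,217)): print(ray(t,p,.066))
o=manip.get_obs(); print(o['clock'],o['position'],o['ee_rot'],o['grip_width'])
```

```text
[ 0.45493365 -0.30247502  0.066     ]
[ 0.42920349 -0.04674612  0.066     ]
1.25 [0.47172463 0.22362511 0.18944481] [ 0.07885313  0.99688452 -0.00140101  0.00121489] 0.6040495482636947
```

Request:
{"name": "step_arm", "arguments": {"moves": [[0.4,60,-69,-10,0,0,0],[0.4,60,-69,-10,0,0,0],[0.4,60,-69,-10,0,0,0],[0.4,60,-69,-10,0,0,0],[0.4,60,-69,-10,0,0,0]]}}

```text
clock: 1.75
position: [0.5252, 0.1656, 0.1798]
ee_rot: [0.074, 0.997, 0.0, -0.0]
ft_force: [-0.1, 0.2, 0.7]
grip_width: 0.599
grasp_force: 0.0
```

```bash
cat > p.py <<'E'
from h import *
o=manip.get_obs(); q=o['ee_rot']
from scipy.spatial.transform import Rotation as R
m=R.from_quat(q).as_matrix()
print(round(o['clock'],2),np.round(np.array(o['position'])*1000,1),'yaw_y',np.degrees(np.arctan2(m[1,1],m[0,1])).round(1),'z',m[:,2].round(3),o['grip_width'],o['grasp_force'],np.round(o['ft_force'],1))
E
python3 p.py
```

```text
1.75 [525.2 165.6 179.8] yaw_y 81.6 z [-0.001  0.    -1.   ] 0.5992848342775408 0.0 [-0.1  0.2  0.7]
```

Request:
{"name": "step_arm", "arguments": {"moves": [[0.4,0,0,0,0,0,0],[0.4,0,0,0,0,0,0]]}}

```text
clock: 1.95
position: [0.5253, 0.1655, 0.1801]
ee_rot: [0.073, 0.997, 0.0, 0.0]
ft_force: [-0.6, 0.5, 1.0]
grip_width: 0.606
grasp_force: 0.0
```

```bash
python3 - <<'E'
from h import *
c=cam('top'); a=c['image'][130:230,220:330]; d=cam('scene'); b=d['image'][90:270,230:400]
p=np.array(manip.get_obs()['position']); print(p,proj(c,p)-[220,130],proj(d,p)-[230,90])
cv2.imwrite('pics/c2.png',np.hstack([cv2.resize(a,(440,400),interpolation=2),cv2.resize(b,(340,360)).repeat(1,0) if 0 else cv2.resize(b,(340,400))]))
E
python3 p.py
```

```text
[0.52550047 0.16515932 0.18007137] [71.54149746 46.46485328] [82.93874572 72.02108163]
2.05 [525.5 165.2 180.1] yaw_y 81.5 z [ 0.  0. -1.] 0.6027350000041561 0.0 [ 1.2 -0.1  0.3]
```

View pics/c2.png

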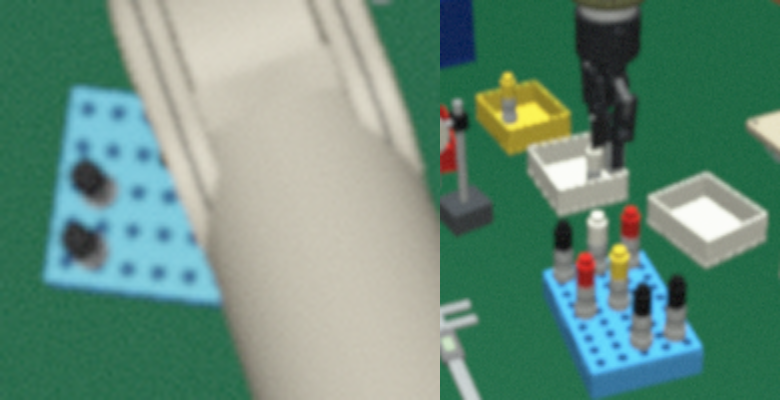

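The scene crop shows the gripper high above the rack, with white_1 below it at about (597,225) in the crop. The top view is blocked by the arm. I'll align, go down, settle and grip.

Request:
{"name": "step_arm", "arguments": {"moves": [[0.4,8.5,-10.5,0,0,0,0],[0.4,8.5,-10.5,-30,0,0,0],[0.4,8.5,-10.5,-60,0,0,0],[0.4,8.5,-10.5,-85,0,0,0],[0.4,8.5,-10.5,-100,0,0,0],[0.4,8.5,-10.5,-109,0,0,0],[0.4,8.5,-10.5,-109,0,0,0],[0.5,8.5,-10.5,-109,0,0,0],[0.6,8.5,-10.5,-109,0,0,0],[0.6,8.5,-10.5,-109,0,0,0]]}}

```text
clock: 3.05
position: [0.5348, 0.1542, 0.0719]
ee_rot: [0.074, 0.997, 0.0, 0.001]
ft_force: [0.0, -0.4, 0.1]
grip_width: 0.402
grasp_force: 0.0
```

```bash
python3 p.py;python3 - <<'E'
from h import *
d=cam('scene'); b=d['image'][130:250,260:400]
cv2.imwrite('pics/c3.png',cv2.resize(b,(700,600),interpolation=2))
E
```

```text
3.05 [534.8 154.2  71.9] yaw_y 81.5 z [ 0.001  0.001 -1.   ] 0.4021363715268806 0.0 [ 0.  -0.4  0.1]
```

View pics/c3.png

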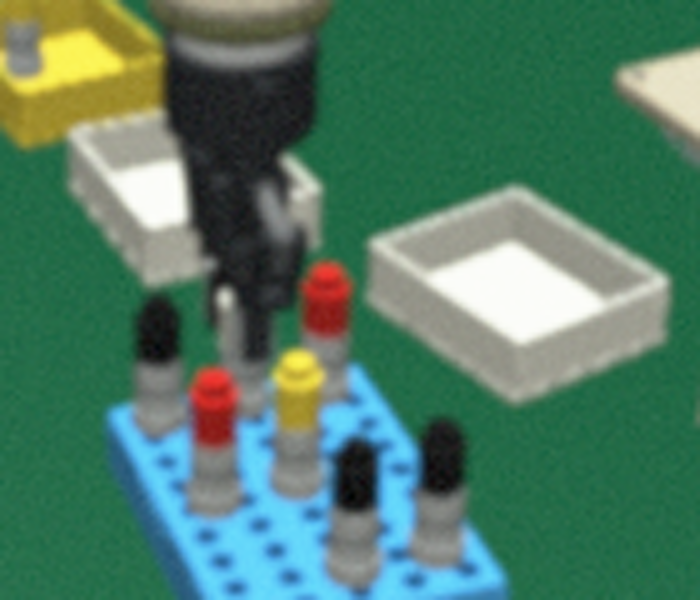

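The fingers straddle white_1 at crop (240,320), clear of the neighbouring sensors. Next I'll close and lift.

Request:
{"name": "step_arm", "arguments": {"moves": [[0.66,0,0,0,0,0,0],[0.72,0,0,0,0,0,0],[0.8,0,0,0,0,0,0],[0.9,0,0,0,0,0,0],[0.9,0,0,0,0,0,0],[0.9,0,0,5,0,0,0],[0.9,0,0,25,0,0,0],[0.9,0,0,55,0,0,0],[0.9,0,0,90,0,0,0],[0.9,0,0,105,0,0,0]]}}

```text
clock: 4.1
position: [0.5353, 0.154, 0.1791]
ee_rot: [0.075, 0.997, 0.001, 0.001]
ft_force: [0.1, 0.5, -0.8]
grip_width: 0.268
grasp_force: 29.5
```

Request:
{"name": "step_arm", "arguments": {"moves": [[0.9,-92,-100,0,0,0,0],[0.9,-92,-266,0,0,0,0.08],[0.9,-92,-266,0,0,0,0.08],[0.9,-92,-266,0,0,0,0.08],[0.9,-92,-266,0,0,0,0.08],[0.9,-92,-266,0,0,0,0.08],[0.9,-92,-266,0,0,0,0.08],[0.9,-92,-266,0,0,0,0.08],[0.9,-92,-266,0,0,0,0.08],[0.9,-92,-266,0,0,0,0.08]]}}

```text
clock: 5.1
position: [0.4425, -0.1108, 0.1758]
ee_rot: [0.033, 0.999, -0.0, -0.0]
ft_force: [0.5, 0.4, -0.5]
grip_width: 0.27
grasp_force: 29.6
```

Request:
{"name": "step_arm", "arguments": {"moves": [[0.9,0,-1,-40,0,0,0],[0.9,0,-1,-80,0,0,0],[0.9,0,-1,-110,0,0,0],[0.9,0,-1,-125,0,0,0],[0.9,0,-1,-130,0,0,0],[0.9,0,-1,-132,0,0,0],[0.9,0,-1,-132,0,0,0],[0.9,0,-1,-132,0,0,0]]}}

```text
clock: 5.9
position: [0.443, -0.1129, 0.0448]
ee_rot: [0.034, 0.999, 0.0, 0.001]
ft_force: [-0.3, -0.5, -0.9]
grip_width: 0.266
grasp_force: 29.6
```

```bash
python3 p.py;python3 - <<'E'
from h import *
c=cam('top'); a=c['image'][175:250,345:425]; d=cam('scene'); b=d['image'][120:210,250:340]
cv2.imwrite('pics/c4.png',np.hstack([cv2.resize(a,(400,375),interpolation=2),cv2.resize(b,(375,375),interpolation=2)]))
E
```

```text
5.9 [ 443.  -112.9   44.8] yaw_y 86.1 z [ 0.002  0.    -1.   ] 0.2659946579178766 29.634746946394444 [-0.3 -0.5 -0.9]
```

View pics/c4.png

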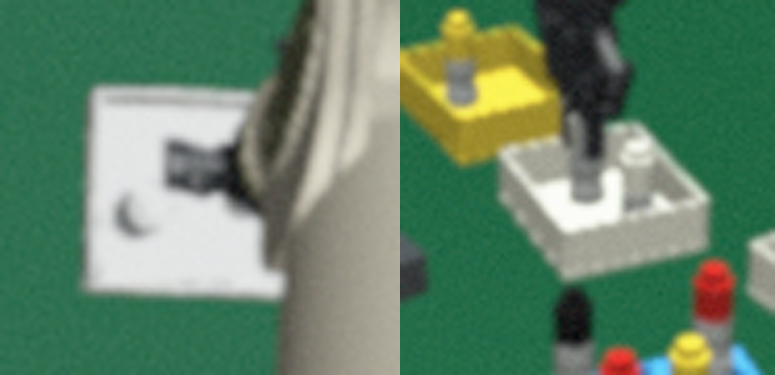

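The held sensor is just above the white bin's floor (585,190 in the right half), well clear of white_0 at (637,175). I'll lower it slowly to contact.

Request:
{"name": "step_arm", "arguments": {"moves": [[0.9,0,0,-1,0,0,0],[0.9,0,0,-2,0,0,0],[0.9,0,0,-3,0,0,0],[0.9,0,0,-3.5,0,0,0],[0.9,0,0,-3.5,0,0,0]]}}

```text
clock: 6.5
position: [0.4422, -0.113, 0.0403]
ee_rot: [0.034, 0.999, 0.0, -0.0]
ft_force: [0.3, 0.0, -1.2]
grip_width: 0.266
grasp_force: 29.6
```

Request:
{"name": "step_arm", "arguments": {"moves": [[0.9,0,0,-0.5,0,0,0],[0.9,0,0,-1,0,0,0],[0.9,0,0,-1,0,0,0]]}}

```text
clock: 6.8
position: [0.4426, -0.113, 0.0402]
ee_rot: [0.034, 0.999, 0.0, 0.0]
ft_force: [-5.0, 1.2, 13.5]
grip_width: 0.272
grasp_force: 31.1
```

Request:
{"name": "step_arm", "arguments": {"moves": [[0.7,0,0,0.3,0,0,0],[0.6,0,0,0.5,0,0,0],[0.5,0,0,0.5,0,0,0],[0.5,0,0,0.5,0,0,0],[0.5,0,0,10,0,0,0],[0.5,0,0,40,0,0,0],[0.5,0,0,85,0,0,0],[0.5,0,0,130,0,0,0],[0.5,0,0,135,0,0,0]]}}

```text
clock: 7.7
position: [0.4448, -0.1137, 0.1801]
ee_rot: [0.035, 0.999, 0.0, 0.004]
ft_force: [1.6, -0.3, -0.3]
grip_width: 0.502
grasp_force: 0.0
```

Request:
{"name": "step_arm", "arguments": {"moves": [[0.4,46,276,0,0,0,-0.08],[0.4,46,276,0,0,0,-0.08],[0.4,46,276,0,0,0,-0.08],[0.4,46,276,0,0,0,-0.08],[0.4,46,276,0,0,0,-0.08],[0.4,46,276,0,0,0,-0.08],[0.4,46,276,0,0,0,-0.08],[0.4,46,276,0,0,0,-0.08],[0.4,46,276,0,0,0,-0.08]]}}

```text
clock: 8.6
position: [0.4883, 0.1615, 0.1745]
ee_rot: [0.075, 0.997, -0.0, -0.0]
ft_force: [-0.1, -0.3, -1.2]
grip_width: 0.603
grasp_force: 0.0
```

```bash
python3 p.py
```

```text
8.6 [488.3 161.5 174.5] yaw_y 81.4 z [-0. -0. -1.] 0.6028162963066008 0.0 [-0.1 -0.3 -1.2]
```

Request:
{"name": "step_arm", "arguments": {"moves": [[0.4,1,1.5,-30,0,0,0],[0.4,1,1.5,-65,0,0,0],[0.4,1,1.5,-90,0,0,0],[0.4,1,1.5,-103,0,0,0],[0.4,1,1.5,-103,0,0,0],[0.5,1,1.5,-103,0,0,0],[0.6,1,1.5,-103,0,0,0],[0.66,1,1.5,-103,0,0,0],[0.72,1,1.5,-103,0,0,0],[0.8,1,1.5,-103,0,0,0]]}}

```text
clock: 9.6
position: [0.4898, 0.1644, 0.0724]
ee_rot: [0.074, 0.997, 0.0, 0.001]
ft_force: [-1.6, -1.2, 6.1]
grip_width: 0.273
grasp_force: 29.2
```

Request:
{"name": "step_arm", "arguments": {"moves": [[0.9,0,0,0,0,0,0],[0.9,0,0,0,0,0,0],[0.9,0,0,5,0,0,0],[0.9,0,0,25,0,0,0],[0.9,0,0,60,0,0,0],[0.9,0,0,95,0,0,0],[0.9,0,0,105,0,0,0]]}}

```text
clock: 10.3
position: [0.4908, 0.1651, 0.1804]
ee_rot: [0.074, 0.997, 0.002, 0.002]
ft_force: [0.4, 0.9, -0.2]
grip_width: 0.268
grasp_force: 29.5
```

Request:
{"name": "step_arm", "arguments": {"moves": [[0.9,-40,-415,0,0,0,-0.06],[0.9,-40,-415,0,0,0,-0.06],[0.9,-40,-415,0,0,0,-0.06],[0.9,-40,-415,0,0,0,-0.06],[0.9,-40,-415,0,0,0,-0.06],[0.9,-40,-415,0,0,0,-0.06],[0.9,-40,-415,0,0,0,-0.06],[0.9,-40,-415,0,0,0,-0.06],[0.9,-40,-415,0,0,0,-0.06],[0.9,-40,-415,0,0,0,-0.06]]}}

```text
clock: 11.3
position: [0.448, -0.2535, 0.1763]
ee_rot: [0.107, 0.994, -0.001, -0.0]
ft_force: [0.0, 1.2, -0.1]
grip_width: 0.274
grasp_force: 29.7
```

Request:
{"name": "step_arm", "arguments": {"moves": [[0.9,0,0,0,0,0,0]]}}

```text
clock: 11.4
position: [0.4491, -0.25, 0.1761]
ee_rot: [0.104, 0.995, 0.0, -0.0]
ft_force: [1.0, 0.4, -0.2]
grip_width: 0.269
grasp_force: 29.7
```

Request:
{"name": "step_arm", "arguments": {"moves": [[0.9,173,-60,0,0,0,0],[0.9,173,-60,0,0,0,0],[0.9,173,-60,0,0,0,0],[0.9,173,-60,0,0,0,0],[0.9,173,-60,-10,0,0,0],[0.9,173,-60,-50,0,0,0],[0.9,173,-60,-70,0,0,0],[0.9,173,-60,-80,0,0,0],[0.9,173,-60,-80,0,0,0]]}}

```text
clock: 12.3
position: [0.6218, -0.3087, 0.0951]
ee_rot: [0.104, 0.995, 0.001, -0.001]
ft_force: [-0.5, 0.3, -0.7]
grip_width: 0.268
grasp_force: 29.8
```

```bash
python3 p.py;python3 - <<'E'
from h import *
c=cam('top'); a=c['image'][110:185,405:495]; d=cam('scene'); b=d['image'][90:180,180:270]
cv2.imwrite('pics/c5.png',np.hstack([cv2.resize(a,(432,360),interpolation=2),cv2.resize(b,(360,360),interpolation=2)]))
E
```

```text
12.3 [ 621.8 -308.7   95.1] yaw_y 78.1 z [-0.002  0.002 -1.   ] 0.2682899210341095 29.82569932937622 [-0.5  0.3 -0.7]
```

View pics/c5.png

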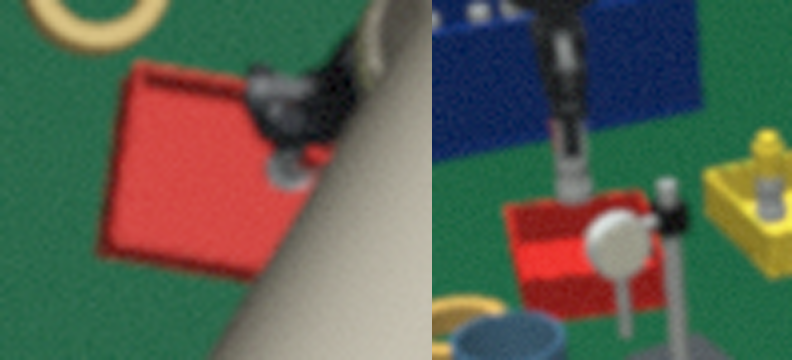

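The top crop shows the foot at (290,170), inside the right half of the red bin and clear of the walls. I'll lower it.

Request:
{"name": "step_arm", "arguments": {"moves": [[0.9,0,-1,-25,0,0,0],[0.9,0,-1,-43,0,0,0],[0.9,0,-1,-50,0,0,0],[0.9,0,-1,-51,0,0,0],[0.9,0,-1,-52,0,0,0],[0.9,0,-1,-53,0,0,0],[0.9,0,-1,-53,0,0,0]]}}

```text
clock: 13.1
position: [0.6226, -0.3117, 0.0441]
ee_rot: [0.104, 0.995, -0.0, 0.0]
ft_force: [-0.5, -0.7, -0.5]
grip_width: 0.272
grasp_force: 29.8
```

Request:
{"name": "step_arm", "arguments": {"moves": [[0.9,0,0,-0.5,0,0,0],[0.9,0,0,-1,0,0,0],[0.9,0,0,-1,0,0,0]]}}

```text
clock: 13.4
position: [0.6223, -0.3114, 0.0425]
ee_rot: [0.104, 0.995, 0.0, 0.0]
ft_force: [-0.2, 0.5, -0.5]
grip_width: 0.269
grasp_force: 29.8
```

Request:
{"name": "step_arm", "arguments": {"moves": [[0.9,0,0,-0.5,0,0,0],[0.9,0,0,-1,0,0,0],[0.9,0,0,-1.5,0,0,0],[0.9,0,0,-1.5,0,0,0]]}}

```text
clock: 13.8
position: [0.6224, -0.3116, 0.0415]
ee_rot: [0.104, 0.995, 0.0, 0.0]
ft_force: [-1.5, 1.1, 4.6]
grip_width: 0.27
grasp_force: 30.3
```

Contact with the floor, so I'll release, rise and go back via the safe route for yellow_1.

Request:
{"name": "step_arm", "arguments": {"moves": [[0.7,0,0,0,0,0,0],[0.6,0,0,0,0,0,0],[0.5,0,0,0,0,0,0],[0.5,0,0,0,0,0,0],[0.5,0,0,10,0,0,0],[0.5,0,0,40,0,0,0],[0.5,0,0,85,0,0,0],[0.5,0,0,130,0,0,0],[0.5,-50,17,135,0,0,0],[0.5,-100,34,135,0,0,0]]}}

```text
clock: 14.8
position: [0.5282, -0.2803, 0.1784]
ee_rot: [0.104, 0.995, -0.001, 0.002]
ft_force: [-1.2, -0.7, 0.7]
grip_width: 0.499
grasp_force: 0.0
```

Request:
{"name": "step_arm", "arguments": {"moves": [[0.4,-70,24,0,0,0,0.06],[0.4,-70,80,0,0,0,0.06],[0.4,-60,440,0,0,0,0.06],[0.4,-60,440,0,0,0,0.06],[0.4,-60,440,0,0,0,0.06],[0.4,-60,440,0,0,0,0.06],[0.4,-60,440,0,0,0,0.06],[0.4,-60,440,0,0,0,0.06],[0.4,-60,440,0,0,0,0.06],[0.4,-60,440,0,0,0,0.06]]}}

```text
clock: 15.8
position: [0.4672, 0.1649, 0.1767]
ee_rot: [0.072, 0.997, 0.001, 0.0]
ft_force: [0.8, 0.6, -0.0]
grip_width: 0.599
grasp_force: 0.0
```

```bash
python3 p.py
```

```text
15.8 [467.2 164.9 176.7] yaw_y 81.7 z [ 0.001  0.002 -1.   ] 0.599256393156116 0.0 [ 0.8  0.6 -0. ]
```

Request:
{"name": "step_arm", "arguments": {"moves": [[0.4,73,63,0,0,0,0],[0.4,73,63,0,0,0,0],[0.4,73,63,0,0,0,0],[0.4,73,63,0,0,0,0],[0.4,73,63,0,0,0,0]]}}

```text
clock: 16.3
position: [0.5406, 0.2225, 0.1765]
ee_rot: [0.075, 0.997, 0.0, 0.0]
ft_force: [0.1, -0.3, 0.6]
grip_width: 0.597
grasp_force: 0.0
```

Request:
{"name": "step_arm", "arguments": {"moves": [[0.4,0,5.5,0,0,0,0],[0.4,0,5.5,-35,0,0,0],[0.4,0,5.5,-70,0,0,0],[0.4,0,5.5,-95,0,0,0],[0.4,0,5.5,-105,0,0,0],[0.4,0,5.5,-105,0,0,0],[0.5,0,5.5,-105,0,0,0],[0.6,0,5.5,-105,0,0,0],[0.66,0,5.5,-105,0,0,0],[0.72,0,5.5,-105,0,0,0]]}}

```text
clock: 17.3
position: [0.5413, 0.2295, 0.0718]
ee_rot: [0.074, 0.997, 0.001, 0.001]
ft_force: [0.1, 0.7, 2.8]
grip_width: 0.277
grasp_force: 1.5
```

Request:
{"name": "step_arm", "arguments": {"moves": [[0.8,0,0,0,0,0,0],[0.9,0,0,0,0,0,0],[0.9,0,0,0,0,0,0],[0.9,0,0,5,0,0,0],[0.9,0,0,25,0,0,0],[0.9,0,0,60,0,0,0],[0.9,0,0,95,0,0,0],[0.9,0,0,105,0,0,0]]}}

```text
clock: 18.1
position: [0.5422, 0.2295, 0.1798]
ee_rot: [0.075, 0.997, 0.001, 0.002]
ft_force: [0.6, -0.2, -1.2]
grip_width: 0.269
grasp_force: 29.5
```

Request:
{"name": "step_arm", "arguments": {"moves": [[0.9,-50,-60,0,0,0,0],[0.9,-99,-150,0,0,0,0.1],[0.9,-99,-472,0,0,0,0.175],[0.9,-99,-472,0,0,0,0.175],[0.9,-99,-472,0,0,0,0.175],[0.9,-99,-472,0,0,0,0.175],[0.9,-99,-472,0,0,0,0.175],[0.9,-99,-472,0,0,0,0.175],[0.9,-99,-472,0,0,0,0.175],[0.9,-99,-472,0,0,0,0.175]]}}

```text
clock: 19.1
position: [0.4405, -0.2453, 0.1757]
ee_rot: [-0.013, 1.0, 0.0, -0.0]
ft_force: [1.6, 0.5, -1.8]
grip_width: 0.269
grasp_force: 29.7
```

Request:
{"name": "step_arm", "arguments": {"moves": [[0.9,0,0,0,0,0,0],[0.9,0,0,0,0,0,0]]}}

```text
clock: 19.3
position: [0.441, -0.2436, 0.1753]
ee_rot: [-0.012, 1.0, 0.0, -0.001]
ft_force: [-0.0, 0.6, -0.3]
grip_width: 0.268
grasp_force: 29.8
```

Now partway down, with one check.

Request:
{"name": "step_arm", "arguments": {"moves": [[0.9,2,0.5,-35,0,0,0],[0.9,2,0.5,-70,0,0,0],[0.9,2,0.5,-85,0,0,0],[0.9,2,0.5,-85,0,0,0]]}}

```text
clock: 19.7
position: [0.4425, -0.2403, 0.0886]
ee_rot: [-0.014, 1.0, 0.001, -0.002]
ft_force: [0.6, 0.5, -1.1]
grip_width: 0.272
grasp_force: 29.8
```

```bash
python3 p.py;python3 - <<'E'
from h import *
c=cam('top'); a=c['image'][175:250,405:495]; d=cam('scene'); b=d['image'][80:170,225:315]
cv2.imwrite('pics/c6.png',np.hstack([cv2.resize(a,(432,360),interpolation=2),cv2.resize(b,(360,360),interpolation=2)]))
E
```

```text
19.7 [ 442.5 -240.3   88.6] yaw_y 91.6 z [-0.005  0.001 -1.   ] 0.2715854252878164 29.821025915443897 [ 0.6  0.5 -1.1]
```

View pics/c6.png

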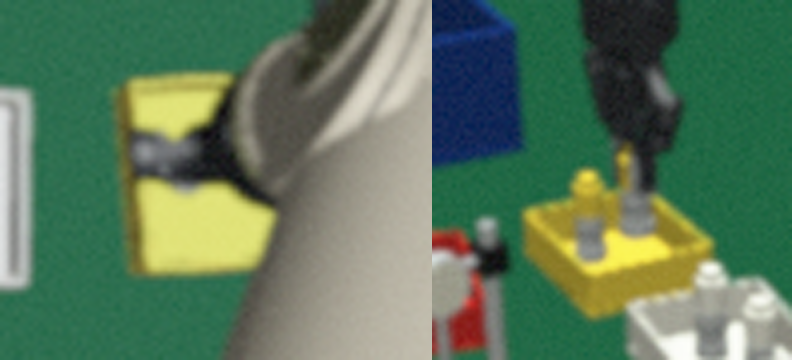

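The top crop shows the yellow sensor's foot at (185,185), inside the bin. The left finger is near the wall line at (135,150), and yellow_0 is clear in the scene view. I'll shift it slightly inward and lower it.

Request:
{"name": "step_arm", "arguments": {"moves": [[0.9,1,-2,0,0,0,0],[0.9,1,-2,-25,0,0,0],[0.9,1,-2,-40,0,0,0],[0.9,1,-2,-45,0,0,0],[0.9,1,-2,-46,0,0,0],[0.9,1,-2,-47,0,0,0],[0.9,1,-2,-47,0,0,0]]}}

```text
clock: 20.5
position: [0.4452, -0.2446, 0.0445]
ee_rot: [-0.013, 1.0, -0.0, 0.0]
ft_force: [-0.0, 0.2, -1.2]
grip_width: 0.272
grasp_force: 29.9
```

Request:
{"name": "step_arm", "arguments": {"moves": [[0.9,0,0,-0.5,0,0,0],[0.9,0,0,-1,0,0,0],[0.9,0,0,-1,0,0,0]]}}

```text
clock: 20.8
position: [0.4449, -0.2443, 0.043]
ee_rot: [-0.013, 1.0, 0.0, 0.0]
ft_force: [0.2, -0.2, -0.9]
grip_width: 0.272
grasp_force: 29.9
```

Request:
{"name": "step_arm", "arguments": {"moves": [[0.9,0,0,-0.5,0,0,0],[0.9,0,0,-1,0,0,0],[0.9,0,0,-1.5,0,0,0],[0.9,0,0,-2,0,0,0],[0.9,0,0,-2,0,0,0]]}}

```text
clock: 21.3
position: [0.4448, -0.2444, 0.0409]
ee_rot: [-0.013, 1.0, 0.0, -0.0]
ft_force: [0.1, 0.2, -0.1]
grip_width: 0.269
grasp_force: 29.9
```

Request:
{"name": "step_arm", "arguments": {"moves": [[0.9,0,0,-0.4,0,0,0],[0.9,0,0,-0.8,0,0,0],[0.9,0,0,-0.8,0,0,0]]}}

```text
clock: 21.6
position: [0.4451, -0.2444, 0.0408]
ee_rot: [-0.013, 1.0, 0.0, 0.0]
ft_force: [-2.2, 2.0, 11.2]
grip_width: 0.271
grasp_force: 31.0
```

Contact, so I'll release, rise and return for red_1.

Request:
{"name": "step_arm", "arguments": {"moves": [[0.7,0,0,0.3,0,0,0],[0.6,0,0,0.5,0,0,0],[0.55,0,0,0.5,0,0,0],[0.55,0,0,0.5,0,0,0],[0.55,0,0,10,0,0,0],[0.55,0,0,40,0,0,0],[0.55,0,0,85,0,0,0],[0.55,0,0,130,0,0,0],[0.55,0,0,135,0,0,0]]}}

```text
clock: 22.5
position: [0.4469, -0.246, 0.1807]
ee_rot: [-0.013, 1.0, -0.001, 0.004]
ft_force: [0.8, -0.4, -0.5]
grip_width: 0.453
grasp_force: 0.0
```

Request:
{"name": "step_arm", "arguments": {"moves": [[0.4,10,390,0,0,0,-0.175],[0.4,10,390,0,0,0,-0.175],[0.4,10,390,0,0,0,-0.175],[0.4,10,390,0,0,0,-0.175],[0.4,10,390,0,0,0,-0.175],[0.4,10,390,0,0,0,-0.175],[0.4,10,390,0,0,0,-0.175],[0.4,10,390,0,0,0,-0.175],[0.4,10,390,0,0,0,-0.175]]}}

```text
clock: 23.4
position: [0.4538, 0.1522, 0.1752]
ee_rot: [0.07, 0.998, 0.001, -0.0]
ft_force: [0.6, -1.0, -0.7]
grip_width: 0.599
grasp_force: 0.0
```

```bash
python3 p.py
```

```text
23.4 [453.8 152.2 175.2] yaw_y 82.0 z [-0.     0.001 -1.   ] 0.5992409063552895 0.0 [ 0.6 -1.  -0.7]
```

Request:
{"name": "step_arm", "arguments": {"moves": [[0.4,129,78,0,0,0,0],[0.4,129,78,0,0,0,0],[0.4,129,78,0,0,0,0],[0.4,129,78,0,0,0,0],[0.4,129,78,0,0,0,0],[0.4,129,78,0,0,0,0]]}}

```text
clock: 24.0
position: [0.5834, 0.2224, 0.1755]
ee_rot: [0.075, 0.997, -0.0, -0.0]
ft_force: [-1.0, -0.4, 0.1]
grip_width: 0.6
grasp_force: 0.0
```

Request:
{"name": "step_arm", "arguments": {"moves": [[0.4,1,2,0,0,0,0],[0.4,1,2,-35,0,0,0],[0.4,1,2,-70,0,0,0],[0.4,1,2,-94,0,0,0],[0.4,1,2,-104,0,0,0],[0.4,1,2,-104,0,0,0],[0.5,1,2,-104,0,0,0],[0.6,1,2,-104,0,0,0],[0.66,1,2,-104,0,0,0],[0.72,1,2,-104,0,0,0]]}}

```text
clock: 25.0
position: [0.5852, 0.2256, 0.072]
ee_rot: [0.074, 0.997, 0.0, 0.001]
ft_force: [0.5, -1.4, 3.3]
grip_width: 0.283
grasp_force: 3.9
```

Request:
{"name": "step_arm", "arguments": {"moves": [[0.8,0,0,0,0,0,0],[0.9,0,0,0,0,0,0],[0.9,0,0,0,0,0,0],[0.9,0,0,5,0,0,0],[0.9,0,0,25,0,0,0],[0.9,0,0,60,0,0,0],[0.9,0,0,95,0,0,0],[0.9,0,0,105,0,0,0]]}}

```text
clock: 25.8
position: [0.5864, 0.2262, 0.1804]
ee_rot: [0.074, 0.997, 0.002, 0.002]
ft_force: [1.0, -1.0, -1.1]
grip_width: 0.271
grasp_force: 29.5
```

Request:
{"name": "step_arm", "arguments": {"moves": [[0.9,-50,-30,0,0,0,0],[0.9,-100,-60,0,0,0,0],[0.9,-135,-120,0,0,0,0],[0.9,-135,-475,0,0,0,-0.06],[0.9,-135,-475,0,0,0,-0.06],[0.9,-135,-475,0,0,0,-0.06],[0.9,-135,-475,0,0,0,-0.06],[0.9,-135,-475,0,0,0,-0.06],[0.9,-135,-475,0,0,0,-0.06],[0.9,-135,-475,0,0,0,-0.06]]}}

```text
clock: 26.8
position: [0.451, -0.2176, 0.1762]
ee_rot: [0.104, 0.995, 0.0, 0.0]
ft_force: [1.7, -0.7, -1.2]
grip_width: 0.272
grasp_force: 29.5
```

Request:
{"name": "step_arm", "arguments": {"moves": [[0.9,0,0,0,0,0,0],[0.9,0,0,0,0,0,0]]}}

```text
clock: 27.0
position: [0.4509, -0.2169, 0.1758]
ee_rot: [0.106, 0.994, -0.0, -0.0]
ft_force: [-0.4, -0.1, -1.1]
grip_width: 0.269
grasp_force: 29.7
```

Request:
{"name": "step_arm", "arguments": {"moves": [[0.9,15,-35,0,0,0,0],[0.9,183,-35,0,0,0,0],[0.9,183,-35,0,0,0,0],[0.9,183,-35,0,0,0,0],[0.9,183,-35,0,0,0,0],[0.9,183,-35,-10,0,0,0],[0.9,183,-35,-40,0,0,0],[0.9,183,-35,-65,0,0,0],[0.9,183,-35,-75,0,0,0],[0.9,183,-35,-75,0,0,0]]}}

```text
clock: 28.0
position: [0.6335, -0.2496, 0.0996]
ee_rot: [0.104, 0.995, 0.001, -0.001]
ft_force: [0.1, -0.0, -1.2]
grip_width: 0.27
grasp_force: 29.9
```

```bash
python3 p.py;python3 - <<'E'
from h import *
c=cam('top'); a=c['image'][110:185,405:495]; d=cam('scene'); b=d['image'][90:180,180:270]
cv2.imwrite('pics/c7.png',np.hstack([cv2.resize(a,(432,360),interpolation=2),cv2.resize(b,(360,360),interpolation=2)]))
E
```

```text
28.0 [ 633.5 -249.6   99.6] yaw_y 78.1 z [-0.003  0.002 -1.   ] 0.2695251727732916 29.944083262234926 [ 0.1 -0.  -1.2]
```

View pics/c7.png

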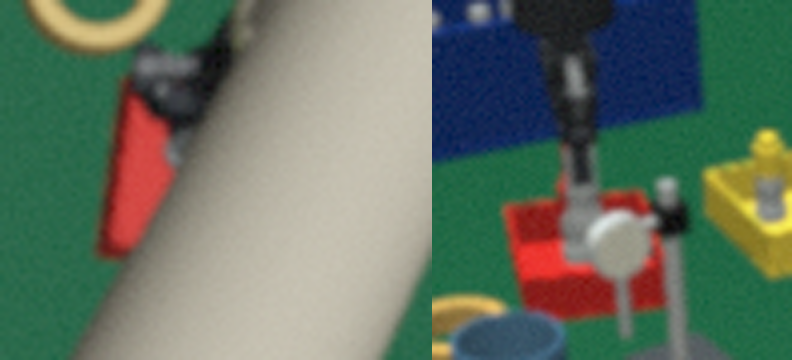

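The red_1 foot is over the left half of the bin, at about (180,150) in the top crop. Red_2 stands behind it. I'll lower it.

Request:
{"name": "step_arm", "arguments": {"moves": [[0.9,0,-1,-25,0,0,0],[0.9,0,-1,-45,0,0,0],[0.9,0,-1,-53,0,0,0],[0.9,0,-1,-55,0,0,0],[0.9,0,-1,-56,0,0,0],[0.9,0,-1,-57,0,0,0],[0.9,0,-1,-57,0,0,0]]}}

```text
clock: 28.8
position: [0.635, -0.2521, 0.0449]
ee_rot: [0.104, 0.995, -0.0, 0.001]
ft_force: [0.4, -0.7, -1.4]
grip_width: 0.27
grasp_force: 30.0
```

Request:
{"name": "step_arm", "arguments": {"moves": [[0.9,0,0,-0.5,0,0,0],[0.9,0,0,-1,0,0,0],[0.9,0,0,-1,0,0,0]]}}

```text
clock: 29.1
position: [0.6346, -0.2519, 0.0431]
ee_rot: [0.104, 0.995, 0.0, 0.0]
ft_force: [0.2, 0.4, -1.8]
grip_width: 0.272
grasp_force: 30.0
```

Request:
{"name": "step_arm", "arguments": {"moves": [[0.9,0,0,-0.5,0,0,0],[0.9,0,0,-1,0,0,0],[0.9,0,0,-1.5,0,0,0],[0.9,0,0,-1.9,0,0,0],[0.9,0,0,-1.9,0,0,0]]}}

```text
clock: 29.6
position: [0.6345, -0.252, 0.0412]
ee_rot: [0.104, 0.995, 0.0, -0.0]
ft_force: [-0.3, -0.3, -1.5]
grip_width: 0.269
grasp_force: 30.1
```

Request:
{"name": "step_arm", "arguments": {"moves": [[0.9,0,0,-0.3,0,0,0],[0.9,0,0,-0.3,0,0,0]]}}

```text
clock: 29.8
position: [0.6346, -0.252, 0.0411]
ee_rot: [0.104, 0.995, 0.0, 0.0]
ft_force: [-0.1, 0.9, 2.0]
grip_width: 0.277
grasp_force: 30.2
```

Contact, so I'll release and retreat clear of the view.

Request:
{"name": "step_arm", "arguments": {"moves": [[0.7,0,0,-0.2,0,0,0],[0.6,0,0,0,0,0,0],[0.55,0,0,0,0,0,0],[0.55,0,0,0,0,0,0],[0.55,0,0,10,0,0,0],[0.55,0,0,40,0,0,0],[0.55,0,0,85,0,0,0],[0.55,0,0,130,0,0,0],[0.55,-50,0,140,0,0,0],[0.55,-100,0,140,0,0,0]]}}

```text
clock: 30.8
position: [0.5361, -0.2531, 0.1838]
ee_rot: [0.104, 0.995, -0.001, 0.002]
ft_force: [-1.0, -1.6, 1.9]
grip_width: 0.449
grasp_force: 0.0
```

Request:
{"name": "step_arm", "arguments": {"moves": [[0.55,-100,100,20,0,0,0],[0.55,-100,500,20,0,0,0],[0.55,-100,500,20,0,0,0],[0.55,-100,500,20,0,0,0],[0.55,-100,500,20,0,0,0],[0.55,-100,500,20,0,0,0],[0.55,-100,500,20,0,0,0],[0.55,-100,500,20,0,0,0],[0.55,-100,500,20,0,0,0],[0.55,-100,500,20,0,0,0]]}}

```text
clock: 31.8
position: [0.4378, 0.2303, 0.2014]
ee_rot: [0.105, 0.995, 0.001, 0.0]
ft_force: [0.8, -0.3, 1.0]
grip_width: 0.454
grasp_force: 0.0
```

Request:
{"name": "step_arm", "arguments": {"moves": [[0.55,-150,250,20,0,0,0],[0.55,-150,250,20,0,0,0],[0.55,-150,250,20,0,0,0],[0.55,-150,250,20,0,0,0],[0.55,-150,250,20,0,0,0],[0.55,-150,250,20,0,0,0],[0.55,-150,250,20,0,0,0],[0.55,-150,250,20,0,0,0]]}}

```text
clock: 32.6
position: [0.288, 0.4789, 0.2207]
ee_rot: [0.104, 0.995, 0.0, 0.0]
ft_force: [0.4, -1.5, -0.8]
grip_width: 0.447
grasp_force: 0.0
```

```bash
python3 p.py;python3 - <<'E'
from h import *
c=cam('top'); a=c['image'][80:245,225:495]; d=cam('scene'); b=d['image'][100:270,160:370]
cv2.imwrite('pics/c8.png',np.vstack([cv2.resize(a,(490,299),interpolation=2),cv2.resize(b,(490,299),interpolation=2)]))
E
```

```text
32.6 [288.  478.9 220.7] yaw_y 78.1 z [ 0.001 -0.    -1.   ] 0.4470148548263055 0.0 [ 0.4 -1.5 -0.8]
```

View pics/c8.png

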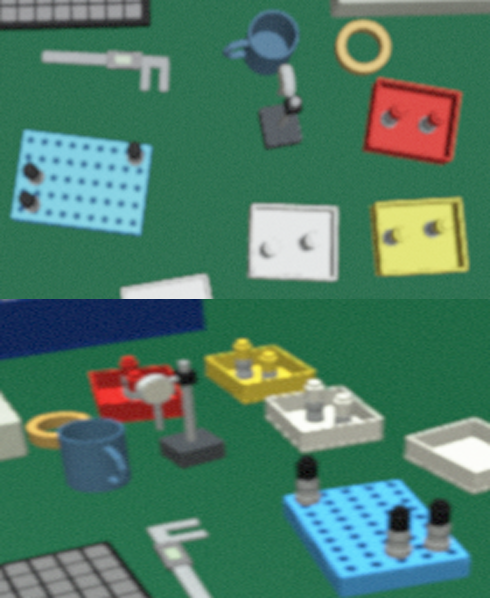

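The picture shows two sensors upright in each bin: red (391,118) and (428,122), yellow (391,236) and (433,228), white (267,249) and (308,242). The three black ones are still on the rack and the bystanders have not moved, so I'll hand in.

```bash
python3 -c "
from workcell import manip
print(manip.hand_in())"
```

```text
the job is handed in; nothing more can be done
None
```

All four sensors stand upright in the bins of their cap colours, the last picture shows everything else where it was, and the job was handed in at about 33 s of the 72 s allowed.

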